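# Feed the tasting trio through the filler's non-return gate

### The arm

A 7-joint arm with a two-finger parallel gripper is mounted at the origin on the work surface. World frame = base frame: x ahead of the robot, y to its left, z up, the work surface at z = 0. Lengths are in m, angles in rad, forces in N, time in s.
With the tool pointing down it reaches from about 0.35 to 0.9 m from the base axis. Payload 8.1 kg.
Tool frame: the origin (TCP) lies where the fingers leave the gripper's body, on its centre line; the fingertips stand 66 mm ahead of it and the grasp point (between the pads) lies 47 mm ahead of it (arm.tip_reach is the distance from the TCP to the fingertips, in m); z points along the fingers, y is the direction in which the jaws open and shut (so a half turn about z gives the same grasp; the last joint's range is limited). The gripper opens to 92 mm and grips with 3 to 60 N. Pads are 19 mm wide; open, the fingers measure 130 mm over their backs; the gripper's body (75 mm by 190 mm) begins 47 mm behind the grasp point.
Start: joints at [-1.425, 0.434, 0.025, 1.573, -0.012, 1.134, -0.075], TCP at [0.154, 0.606, 0.292] pointing down, gripper open.
Joint ranges: [-2.62, 2.62], [-0.44, 2.09], [-1.27, 1.32], [0.08, 2.57], [-1.32, 4.46], [0.12, 2], [-2.74, 2.74]. Speed limits (rad/s): [2.22, 2.22, 3.01, 3.01, 3.14, 3.14, 3.14].

### API

Orientations are given as a rotation vector (axis times angle).
In Python, from cell import arm gives the robot as it stands.
- The arm moves only by the tool carry_out, never from a script. Its argument "plan" is a list of rows, each a list of 5 numbers: the shift along the world's x, y, z in cm, then the turn about the world's z in rad, then the finger opening in cm, from 0 to 9.18. In form: [[tx, ty, tz, spin, fingers], ...]. A call has 1 to 20 rows; each row is the pose to reach, as a shift and turn from the pose measured when the call began; what a row does not reach only later rows make up. A row lasts 1/10 s, in which the tool goes at most 50 mm and 8.59 degrees, less where a joint would pass 70% of its speed; a pose out of reach is approached as far as the arm can. A call with a gripper value outside its range is refused whole. The fingers move at their own pace and stop on an object; "squeeze" is the grip in N (left out, the last holds). Time passes only in rows, so rows that repeat a pose let the fingers close. It gives the time, the measured TCP pose, the force and the opening at its end, in the units of the state.
- arm.observe(): the state, without advancing time (a new reading comes with each control period).
- arm.get_image(name): name is "side" or "top"; returns (picture, depth): 384x512x3 uint8, red, green, blue; 384x512 float32, m along the optical axis (not along the pixel's ray), 0 where there is no reading.
- arm.get_calibration(name): a dict with "intrinsics" (3x3 intrinsics, pixels), "D" ([k1, k2, p1, p2, k3] as OpenCV has them; the pictures are not rectified), "rvec" (rotation vector, rad) and "tvec" (3), from world to camera coordinates, as OpenCV has them. Camera axes: x right, y down, z forward; pixel columns grow to the right and rows downward; lengths in m; the calibration is good to about 2 mm. A picture is of the moment at which its call begins. get_calibration takes no time and is no camera call.
- arm.sign_off(): hands the job in, once; it reports no verdict.
The state is a dict: "clock": time; "joints": joint angles; "dq": joint speeds; "joint_efforts": joint torques, N m; "position": TCP position; "ee_rot": TCP orientation; "force": force on the tool from outside, world axes, zero at the start; "ft_torque": the same for the moment, N m; "width": opening from 0.0 (shut) to 1.0 (fully open).
Only numpy, scipy, OpenCV 4.12 (cv2) and the standard library are available. Lean on these libraries where they do the work, as an engineer would, in place of code of your own. Each camera call takes 0.05 s, during which the arm holds its last target. There are 200 camera calls.

### The job

Feed the three open bottles (black, green and amber, without caps) into the filling machine one at a time: stand each in the guide lane and slide it upright along the bench, right through the sprung orange gate, far enough for the gate to swing shut behind it before you feed the next. Any order will do; do not lift a bottle over the gate. Do not tip a bottle, and leave the capped bottles, oil tin, label roll and calliper where they are.

Things in the scene. Friction and masses are not known exactly. Their poses are not given: they have to be found in the camera images.
- infeed: Guide lane of the filling machine, fixed to the bench. Origin on the bench top, mid-lane, on the gate line. y runs along the lane into the machine, x across it (away from the robot), z up. White guide strips, tops 52 up, leave a lane 54 wide (x -27 to 27) from y = -120 to the machine, whose frame (480 tall, motor above; x = +-180) starts at y = 350. No bed: bottles slide on the bench. Open above.
- lane_mouth (a point): Mid-lane on the bench at y = -172 of infeed (same axes): the outer end of the lane's mouth, about 100 wide, where the guide strips flare out; they become parallel 52 farther in. Bracket posts 74 tall stand at x = +-50 along the lane.
- gate_hinge (a point): Hinge axis of the gate (vertical), on the bench, at x = 32, y = 0 of infeed (same axes). The hinge post, 12 in diameter and 118 tall, stands just outside it at x = 40. The orange leaf is 55 long, 4 thick and reaches from 60 to 105 above the bench.
- gate (a joint): The sprung gate. 0 = shut (leaf across the lane on the gate line); grows as the leaf is pushed towards the machine, to 1.55 rad (along the lane); it does not open the other way. A spring shuts it: 0.025 N m at shut, 0.08 N m open, 0.5 to 3 N at a bottle. It is free to shut once a bottle's axis is 80 past the gate line. Bottles in the lane are pushed on by the next one.
- black_open_mid (a point): Open black bottle, glass, 170 tall: round body 42 in diameter up to 108, shoulder 108 to 124, round neck 29 in diameter 124 to 170 with the open mouth on top. 120 to 240 g. Point on its axis half-way up (85 above its foot), z up.
- green_open_mid (a point): Open green bottle, glass, 170 tall: square body 40 x 40 up to 108, shoulder 108 to 124, round neck 29 in diameter 124 to 170 with the open mouth on top. 120 to 240 g. Point on its axis half-way up (85 above its foot), z up; x, y square to the faces. 56 across corners: goes into the lane with its faces about in line with it.
- amber_open_mid (a point): Open amber bottle, glass, 170 tall: round body 42 in diameter up to 108, shoulder 108 to 124, round neck 29 in diameter 124 to 170 with the open mouth on top. 120 to 240 g. Point on its axis half-way up (85 above its foot), z up.
- black_capped_mid (a point): Bystander: a black bottle like the open one but with a brass cap 32 in diameter, top at 178. Point half-way up the glass (85 above its foot).
- green_capped_mid (a point): Bystander: a square green bottle like the open one but with a brass cap 32 in diameter, top at 178. Point half-way up the glass (85 above its foot).
- tin_mid (a point): Bystander: green square oil tin 80 x 80, 215 tall with its cap, 0.93 kg, standing among the bottles and the lane's mouth. Point on its axis, 107.5 up; x and y square to the faces.
- label_roll_mid (a point): Bystander: white label roll lying flat, 90 in diameter, 50 tall. Point at its centre, 25 up.
- calliper_mid (a point): Bystander: steel calliper lying flat, 190 long (along its x), jaw 48 to one side, under 14 tall. Point at its middle.

How it is judged:
On the way, in this order (a step that is already met when the one before it is completed fails the run):
1. a first bottle, standing on the bench, pushes the gate open (value of joint gate above 0.5 rad and ((y of black_open_mid in the frame of infeed between -0.03 and 0.075 m and x of black_open_mid in the frame of infeed between -0.02 and 0.02 m and height (world z) of black_open_mid below 0.105 m) or (y of green_open_mid in the frame of infeed between -0.03 and 0.075 m and x of green_open_mid in the frame of infeed between -0.02 and 0.02 m and height (world z) of green_open_mid below 0.105 m) or (y of amber_open_mid in the frame of infeed between -0.03 and 0.075 m and x of amber_open_mid in the frame of infeed between -0.02 and 0.02 m and height (world z) of amber_open_mid below 0.105 m))).
2. one bottle is through and the gate has shut behind it (value of joint gate below 0.1 rad and ((y of black_open_mid in the frame of infeed between 0.06 and 0.34 m and x of black_open_mid in the frame of infeed between -0.02 and 0.02 m and height (world z) of black_open_mid below 0.092 m and angle between black_open_mid's own z axis and vertical below 0.1 rad) or (y of green_open_mid in the frame of infeed between 0.06 and 0.34 m and x of green_open_mid in the frame of infeed between -0.02 and 0.02 m and height (world z) of green_open_mid below 0.092 m and angle between green_open_mid's own z axis and vertical below 0.1 rad) or (y of amber_open_mid in the frame of infeed between 0.06 and 0.34 m and x of amber_open_mid in the frame of infeed between -0.02 and 0.02 m and height (world z) of amber_open_mid below 0.092 m and angle between amber_open_mid's own z axis and vertical below 0.1 rad))), for 0.2 s.
3. a second bottle, standing on the bench, pushes the gate open (all of step 1).
4. two bottles are through and the gate has shut behind them (value of joint gate below 0.1 rad and (((y of black_open_mid in the frame of infeed between 0.06 and 0.34 m and x of black_open_mid in the frame of infeed between -0.02 and 0.02 m and height (world z) of black_open_mid below 0.092 m and angle between black_open_mid's own z axis and vertical below 0.1 rad) and (y of green_open_mid in the frame of infeed between 0.06 and 0.34 m and x of green_open_mid in the frame of infeed between -0.02 and 0.02 m and height (world z) of green_open_mid below 0.092 m and angle between green_open_mid's own z axis and vertical below 0.1 rad)) or ((y of black_open_mid in the frame of infeed between 0.06 and 0.34 m and x of black_open_mid in the frame of infeed between -0.02 and 0.02 m and height (world z) of black_open_mid below 0.092 m and angle between black_open_mid's own z axis and vertical below 0.1 rad) and (y of amber_open_mid in the frame of infeed between 0.06 and 0.34 m and x of amber_open_mid in the frame of infeed between -0.02 and 0.02 m and height (world z) of amber_open_mid below 0.092 m and angle between amber_open_mid's own z axis and vertical below 0.1 rad)) or ((y of green_open_mid in the frame of infeed between 0.06 and 0.34 m and x of green_open_mid in the frame of infeed between -0.02 and 0.02 m and height (world z) of green_open_mid below 0.092 m and angle between green_open_mid's own z axis and vertical below 0.1 rad) and (y of amber_open_mid in the frame of infeed between 0.06 and 0.34 m and x of amber_open_mid in the frame of infeed between -0.02 and 0.02 m and height (world z) of amber_open_mid below 0.092 m and angle between amber_open_mid's own z axis and vertical below 0.1 rad)))), for 0.2 s.
5. the third bottle, standing on the bench, pushes the gate open (all of step 3).
At the end, for the whole second after the job is handed in: All three open bottles stand upright (within 0.1 rad) on the bench in the lane beyond the gate, their axes 60 to 340 mm past the gate line and within 20 mm of the lane's middle, at rest, and the gate is shut (under 0.1 rad) (y of black_open_mid in the frame of infeed between 0.06 and 0.34 m and x of black_open_mid in the frame of infeed between -0.02 and 0.02 m and height (world z) of each of black_open_mid, green_open_mid, amber_open_mid below 0.092 m and angle between each of black_open_mid, green_open_mid, amber_open_mid's own z axis and vertical below 0.1 rad and y of green_open_mid in the frame of infeed between 0.06 and 0.34 m and x of green_open_mid in the frame of infeed between -0.02 and 0.02 m and y of amber_open_mid in the frame of infeed between 0.06 and 0.34 m and x of amber_open_mid in the frame of infeed between -0.02 and 0.02 m and value of joint gate below 0.1 rad and linear speed of each of black_open, green_open, amber_open below 0.02 m/s); the robot touches nothing.
It fails at once if an open bottle is tipped by more than 0.4 rad (angle between any of black_open_mid, green_open_mid, amber_open_mid's own z axis and vertical above 0.4 rad).
It fails at once if a bottle is lifted over the gate (more than 30 mm off the bench over the lane beyond the gate) ((y of black_open_mid in the frame of infeed between 0 and 0.35 m and x of black_open_mid in the frame of infeed between -0.04 and 0.04 m and height (world z) of black_open_mid above 0.115 m) or (y of green_open_mid in the frame of infeed between 0 and 0.35 m and x of green_open_mid in the frame of infeed between -0.04 and 0.04 m and height (world z) of green_open_mid above 0.115 m) or (y of amber_open_mid in the frame of infeed between 0 and 0.35 m and x of amber_open_mid in the frame of infeed between -0.04 and 0.04 m and height (world z) of amber_open_mid above 0.115 m)).
It fails at once if a capped bottle is moved by more than 30 mm or tipped (distance of any of black_capped_mid, green_capped_mid from where it was at the start of the episode above 0.03 m or angle between any of black_capped_mid, green_capped_mid's own z axis and vertical above 0.3 rad).
It fails at once if the oil tin is moved by more than 30 mm or tipped (distance of tin_mid from where it was at the start of the episode above 0.03 m or angle between tin_mid's own z axis and vertical above 0.3 rad).
It fails at once if the label roll or the calliper is moved by more than 30 mm or tipped (distance of any of label_roll_mid, calliper_mid from where it was at the start of the episode above 0.03 m or angle between any of label_roll_mid, calliper_mid's own z axis and vertical above 0.3 rad).
It also fails if it takes over 72 s, if anything falls off the work surface, if the arm or the gripper's body presses on something with over 40 N, if the wrist force passes 120 N, or if a joint passes its speed limit or range.

## Working session

There is one attempt and no reset: what is moved stays moved. The work goes in short steps, Python scripts to look and compute and a tool call to move; the robot and the scene stay as the last step left them, time stands still between calls to the robot, and variables do not carry over. Pictures are saved under pics/ and viewed, about 8 in all and at most 12, crops included, and the job is handed in when it is done.

Besides the shell and the picture viewer there is one more tool, called as name(argument=value, ...), one argument or row to a line, values as JSON. carry_out: Moves the arm, as the interface text tells. Its arguments: {"type":"object","properties":{"plan":{"type":"array"},"squeeze":{"type":"number"}},"required":["plan"]}

```bash
ls; mkdir -p pics
cat > h.py <<'E'
import numpy as np, cv2
from cell import arm
def save(name,fn):
    p,d=arm.get_image(name); np.savez('pics/'+fn+'.npz',p=p,d=d)
    cv2.imwrite('pics/'+fn+'.png',cv2.cvtColor(p,cv2.COLOR_RGB2BGR)); return p,d
def cal(n):
    c=arm.get_calibration(n); R=cv2.Rodrigues(np.array(c['rvec'],float))[0]
    return np.array(c['intrinsics'],float),np.array(c['D'],float),R,np.array(c['tvec'],float).ravel()
def ray(n,uv,z):
    K,D,R,t=cal(n); x=cv2.undistortPoints(np.array(uv,float).reshape(-1,1,2),K,D).reshape(-1,2)
    d=np.c_[x,np.ones(len(x))]@R; C=-R.T@t
    return C+d*((z-C[2])/d[:,2])[:,None]
def cloud(n,dep):
    K,D,R,t=cal(n); h,w=dep.shape; v,u=np.mgrid[:h,:w]
    x=cv2.undistortPoints(np.c_[u.ravel(),v.ravel()].astype(float).reshape(-1,1,2),K,D).reshape(-1,2)
    P=np.c_[x,np.ones(len(x))]*dep.ravel()[:,None]
    return ((P-t)@R).reshape(h,w,3)
E
python3 - <<'E'
from h import *
for n in('top','side'):
    save(n,n+'0'); K,D,R,t=cal(n); print(n,-R.T@t,R[2],K[0,0])
print(arm.observe())
E
```

```text
pics
top [ 0.44440141 -0.11265588  1.07254819] [ 0.13534734 -0.00773757 -0.990768  ] 422.7146962753486
side [0.44058922 0.37946867 0.70132956] [ 0.14020457 -0.65298774 -0.74427796] 365.00905483024445
{'clock': 0.1, 'joints': array([-1.4245659 ,  0.43517608,  0.02499563,  1.57395971, -0.01163264,
        1.1340184 , -0.07507873]), 'dq': array([ 0.00027757, -0.00269163,  0.00039546, -0.00304966, -0.0003602 ,
        0.00045657,  0.00045003]), 'joint_efforts': array([ 2.40000038e-03, -6.69130540e+01,  9.87539627e-01, -3.15147400e+01,
       -6.05751481e-02,  3.74895951e-02,  5.11787800e-05]), 'position': array([0.1538778 , 0.60539981, 0.29152743]), 'ee_rot': array([-3.89972910e-01, -3.11722635e+00,  2.22189194e-03]), 'force': array([-1.56707301,  0.24458466,  0.40758046]), 'ft_torque': array([-0.00050021,  0.00127553,  0.03299937]), 'width': 1.0006604896770606}
```

View pics/top0.png

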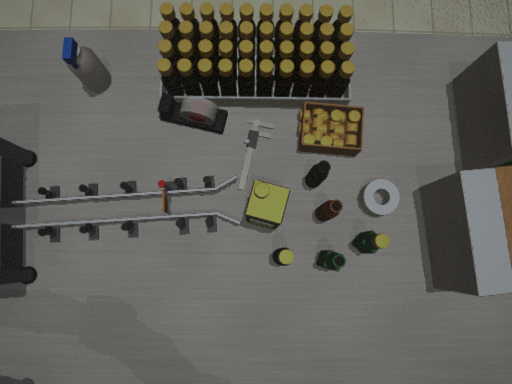

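View pics/side0.png

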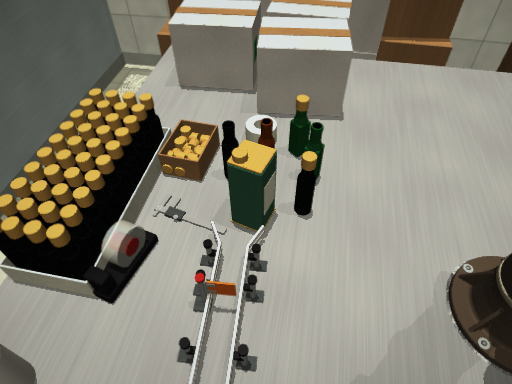

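The top view shows the lane along the left, with strips at rows ~190 and ~226 and the gate at (165,200). The tin is at (267,204) and the roll at (381,197). The open bottles are black (318,173), amber (329,210) and green (331,260). The capped ones are black (285,257) and green (372,242). The side view agrees.

Run:
```python
from h import *
C={n:cloud(n,np.load(f'pics/{n}0.npz')['d']) for n in('top','side')}
ct=C['top']
seed=dict(blackO=(318,173),amberO=(329,210),greenO=(331,260),blackC=(285,257),greenC=(372,242))
for k,(u,v) in seed.items():
    w=ct[v-18:v+19,u-18:u+19].reshape(-1,3)
    zt=.178 if k[-1]=='C' else .17
    m=abs(w[:,2]-zt)<.006; q=w[m]
    print(k,'top',m.sum(),q.min(0).round(4) if m.any() else'',q.max(0).round(4) if m.any() else'')
    if m.any():
        c0=(q[:,:2].max(0)+q[:,:2].min(0))/2
        for n in C:
            a=C[n].reshape(-1,3); s=a[(np.hypot(*(a[:,:2]-c0).T)<.04)]
            for lo,hi in((.128,.166),(.02,.1)):
                b=s[(s[:,2]>lo)&(s[:,2]<hi)]
                if len(b)>8:
                    A=np.c_[2*b[:,:2],np.ones(len(b))]; x=np.linalg.lstsq(A,(b[:,:2]**2).sum(1),rcond=None)[0]
                    print('   ',n,lo,len(b),x[:2].round(4),'r',np.sqrt(x[2]+x[0]**2+x[1]**2).round(4))
# tin
for n in C:
    a=C[n].reshape(-1,3)
    b=a[(a[:,2]>.185)&(a[:,2]<.225)&(abs(a[:,0]-.4)<.25)&(abs(a[:,1]+.12)<.15)]
    r=cv2.minAreaRect(b[:,:2].astype(np.float32)); print('tin',n,len(b),r,np.median(b[:,2]))
# lane strips
for n in C:
    a=C[n].reshape(-1,3); b=a[(a[:,2]>.044)&(a[:,2]<.058)&(a[:,1]>0.02)&(a[:,1]<.5)&(abs(a[:,0]-.42)<.12)]
    h=np.histogram(b[:,0],bins=np.arange(.3,.55,.01)); print(n,len(b),list(zip(h[1].round(2),h[0])))
p=np.load('pics/top0.npz')['p']
cv2.imwrite('pics/c1.png',cv2.resize(cv2.cvtColor(p[145:285,140:400],cv2.COLOR_RGB2BGR),None,fx=3,fy=3,interpolation=cv2.INTER_CUBIC))
```

```text
blackO top 143 [ 0.6193 -0.2848  0.1645] [ 0.6471 -0.2559  0.1741]
    top 0.128 47 [ 0.6338 -0.2706] r 0.0141
    top 0.02 118 [ 0.6333 -0.2702] r 0.0206
    side 0.128 143 [ 0.6344 -0.2689] r 0.0128
    side 0.02 113 [ 0.6368 -0.2655] r 0.016
amberO top 143 [ 0.5335 -0.3093  0.1648] [ 0.5601 -0.2813  0.1741]
    top 0.128 39 [ 0.5474 -0.2958] r 0.0138
    top 0.02 105 [ 0.5471 -0.2955] r 0.0206
    side 0.128 137 [ 0.5482 -0.2944] r 0.0127
greenO top 152 [ 0.4165 -0.3137  0.1646] [ 0.444  -0.2863  0.1748]
    top 0.128 36 [ 0.4296 -0.3007] r 0.014
    top 0.02 106 [ 0.4296 -0.2996] r 0.0222
    side 0.128 144 [ 0.4312 -0.299 ] r 0.0129
    side 0.02 120 [ 0.4325 -0.2979] r 0.0233
blackC top 185 [ 0.4224 -0.202   0.1735] [ 0.4537 -0.1723  0.183 ]
    top 0.02 31 [ 0.4377 -0.1874] r 0.0208
    side 0.128 166 [ 0.4393 -0.1862] r 0.0141
    side 0.02 402 [ 0.4391 -0.1867] r 0.0202
greenC top 184 [ 0.4571 -0.4073  0.1732] [ 0.4869 -0.3752  0.1824]
    top 0.128 50 [ 0.4726 -0.3909] r 0.0149
    top 0.02 174 [ 0.4723 -0.3919] r 0.0228
    side 0.128 136 [ 0.4742 -0.3902] r 0.0132
    sid
[... 1305 characters left out ...]
)), (np.float64(0.34), np.int64(0)), (np.float64(0.35), np.int64(0)), (np.float64(0.36), np.int64(0)), (np.float64(0.37), np.int64(0)), (np.float64(0.38), np.int64(0)), (np.float64(0.39), np.int64(0)), (np.float64(0.4), np.int64(0)), (np.float64(0.41), np.int64(0)), (np.float64(0.42), np.int64(0)), (np.float64(0.43), np.int64(0)), (np.float64(0.44), np.int64(0)), (np.float64(0.45), np.int64(0)), (np.float64(0.46), np.int64(0)), (np.float64(0.47), np.int64(0)), (np.float64(0.48), np.int64(0)), (np.float64(0.49), np.int64(2)), (np.float64(0.5), np.int64(13)), (np.float64(0.51), np.int64(31)), (np.float64(0.52), np.int64(261)), (np.float64(0.53), np.int64(162)), (np.float64(0.54), np.int64(0))]
```

View pics/c1.png

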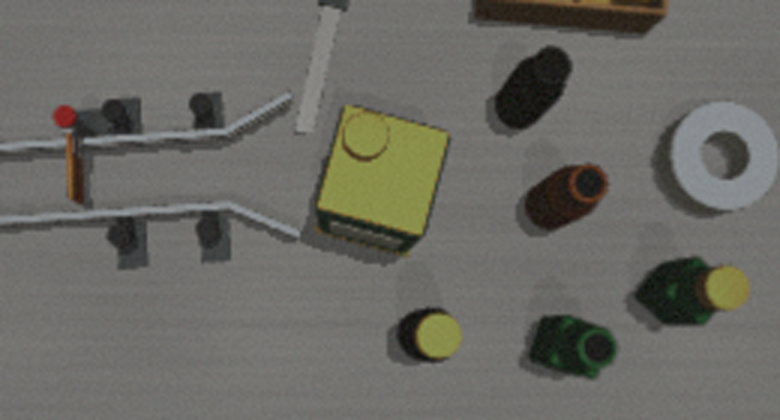

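The crop shows the tin standing right at the lane mouth. The hinge post's red cap is at about (161,184) in the full image, with the strips clean and straight up to column ~217. Next I measure the lane frame and the green bottle's yaw.

Run:
```python
from h import *
z=np.load('pics/top0.npz'); p=z['p']; g=p.astype(int)
hsv=cv2.cvtColor(p,cv2.COLOR_RGB2HSV)
# strips: per column brightest rows
dirs=[]
U=[];L=[]
for u in range(25,210,2):
    yu=203+(u-16)*(190-203)/201; yl=227+(u-16)*(213-227)/201
    for y0,o in((yu,U),(yl,L)):
        r=np.arange(int(y0)-5,int(y0)+7); c=g[r,u].sum(1)/3.; bg=np.median(c); w=np.clip(c-bg-25,0,None)
        if w.sum()>30: o.append((u,(w*r).sum()/w.sum()))
fit=[]
for o in(U,L):
    P=ray('top',o,.052); q=np.polyfit(P[:,1],P[:,0],1)
    for _ in range(3):
        m=abs(np.polyval(q,P[:,1])-P[:,0])<.003; q=np.polyfit(P[m,1],P[m,0],1)
    fit.append(q); print(len(o),m.sum(),q, np.std(np.polyval(q,P[m,1])-P[m,0]))
red=(hsv[...,1]>150)&((hsv[...,0]<4)|(hsv[...,0]>175))&(hsv[...,2]>100); red[:, :140]=0; red[:,190:]=0;red[:170]=0;red[230:]=0
vu=np.argwhere(red); rc=vu.mean(0)[::-1]; print('redpx',rc,len(vu)); H=ray('top',[rc],.118)[0]; print('hinge post',H)
a=np.mean([q[0] for q in fit]); b=np.mean([q[1] for q in fit])
Y=np.array([a,1])/np.hypot(a,1); X=np.array([Y[1],-Y[0]])
c=np.array([b,0]); s=(H[:2]-c)@Y; O=c+s*Y
print('O',O,'Y',Y,'yaw',np.arctan2(-Y[0],Y[1]),'postx',(H[:2]-O)@X)
f=lambda P:(((np.array(P)-O)@X).round(4),((np.array(P)-O)@Y).round(4))
for k,P in dict(blackO=(.6335,-.2702),amberO=(.5472,-.2955),greenO=(.43,-.3),blackC=(.438,-.187),greenC=(.473,-.391),tin=(.5522,-.1462)).items(): print(k,f(P))
for cr in cv2.boxPoints(((.5522,-.1462),(.08,.08),75.17)): print('tin corner',f(cr))
# lane mouth point world
for y in(-.172,-.11,-.05,.1,.15,.2): print(y,(O+y*Y).round(4))
# green yaw: body hull points
for n in('top','side'):
    A=cloud(n,np.load(f'pics/{n}0.npz')['d']).reshape(-1,3)
    b=A[(np.hypot(A[:,0]-.430,A[:,1]+.3)<.034)&(A[:,2]>.015)&(A[:,2]<.106)][:,:2]-[.43,-.30]
    best=min(((np.mean(np.minimum(abs(abs(b@[np.cos(t),np.sin(t)])-.02),abs(abs(b@[-np.sin(t),np.cos(t)])-.02))),t) for t in np.linspace(-np.pi/4,np.pi/4,91)))
    print('green yaw',n,len(b),best)
    print(b[::6].round(3).tolist())
```

```text
37 37 [-0.07736238  0.59605282] 0.0013654577437203523
14 14 [-0.07510803  0.5376888 ] 0.0008188921249954353
redpx [161.         183.24242424] 33
hinge post [0.60084303 0.09406365 0.118     ]
O [0.55993759 0.09094522] Y [-0.07601463  0.9971067 ] yaw 0.0760880309151335 postx 0.0410241372607227
blackO (np.float64(0.0459), np.float64(-0.3657))
amberO (np.float64(-0.0421), np.float64(-0.3844))
greenO (np.float64(-0.1593), np.float64(-0.3799))
blackC (np.float64(-0.1427), np.float64(-0.2679))
greenC (np.float64(-0.1233), np.float64(-0.4739))
tin (np.float64(-0.0257), np.float64(-0.2359))
tin corner (np.float64(-0.0767), np.float64(-0.2605))
tin corner (np.float64(-0.0011), np.float64(-0.2868))
tin corner (np.float64(0.0252), np.float64(-0.2112))
tin corner (np.float64(-0.0504), np.float64(-0.1849))
-0.172 [ 0.573  -0.0806]
-0.11 [ 0.5683 -0.0187]
-0.05 [0.5637 0.0411]
0.1 [0.5523 0.1907]
0.15 [0.5485 0.2405]
0.2 [0.5447 0.2904]
green yaw top 140 (np.float64(0.0007239903020702254), np.float64(-0.3490658503988659))
[[0.023, 0.011], [0.021, 0.013], [0.021, 0.013], [0.018, 0.014], [0.016, 0.01
[... 167 characters left out ...]
05, 0.022], [-0.008, 0.023], [-0.011, 0.024], [-0.009, 0.023], [-0.011, 0.023], [-0.013, 0.021], [-0.02, 0.005], [-0.02, 0.004], [-0.024, -0.009]]
green yaw side 165 (np.float64(0.0012419059118384576), np.float64(-0.3839724354387525))
[[0.021, 0.0], [0.024, 0.011], [0.017, 0.014], [0.021, 0.015], [-0.017, 0.008], [-0.0, 0.017], [-0.023, -0.008], [-0.018, 0.009], [-0.013, 0.023], [-0.013, 0.021], [-0.014, 0.017], [-0.014, 0.016], [-0.017, 0.009], [-0.02, -0.001], [-0.01, 0.027], [-0.014, 0.018], [-0.017, 0.007], [-0.02, 0.001], [-0.01, 0.023], [-0.013, 0.021], [-0.016, 0.012], [-0.017, 0.01], [-0.017, 0.008], [-0.015, 0.017], [-0.015, 0.013], [-0.016, 0.014], [-0.016, 0.011], [-0.014, 0.018]]
```

carry_out(
  plan=[
    [9.6,-20.5,13,0,9],
    [9.6,-20.5,13,0,9],
    [9.6,-20.5,13,0,9],
    [9.6,-20.5,13,0,9],
    [9.6,-20.5,13,0,9],
    [9.6,-20.5,13,0,9],
    [26.6,-50.5,17,-0.15,9],
    [26.6,-50.5,17,-0.3,9],
    [26.6,-50.5,17,-0.45,9],
    [26.6,-50.5,17,-0.6,9],
    [26.6,-50.5,17,-0.75,9],
    [26.6,-50.5,17,-0.9,9],
    [26.6,-50.5,17,-1.05,9],
    [48,-87.5,17,-1.2,9],
    [48,-87.5,17,-1.246,9],
    [48,-87.5,17,-1.246,9],
    [48,-87.5,17,-1.246,9],
    [48,-87.5,17,-1.246,9],
    [48,-87.5,17,-1.246,9],
    [48,-87.5,17,-1.246,9],
  ],
  squeeze=25,
)

```text
clock: 2.1
position: [0.5965, -0.2034, 0.4605]
ee_rot: [-2.132, -2.305, 0.002]
force: [1.2, 1.0, 1.1]
width: 0.982
```

carry_out(
  plan=[
    [3.7,-6.7,-5,0,9],
    [3.7,-6.7,-8,0,9],
    [3.7,-6.7,-12,0,9],
    [3.7,-6.7,-15,0,9],
    [3.7,-6.7,-18,0,9],
    [3.7,-6.7,-21,0,9],
    [3.7,-6.7,-23.5,0,9],
    [3.7,-6.7,-25,0,9],
    [3.7,-6.7,-26,0,9],
    [3.7,-6.7,-26,0,9],
    [3.7,-6.7,-26,0,9],
    [3.7,-6.7,-26,0,6],
    [3.7,-6.7,-26,0,4],
    [3.7,-6.7,-26,0,3],
    [3.7,-6.7,-26,0,2],
    [3.7,-6.7,-26,0,2],
    [3.7,-6.7,-26,0,2],
  ],
)

```text
clock: 3.8
position: [0.6335, -0.2704, 0.2005]
ee_rot: [-2.132, -2.305, 0.002]
force: [0.4, 0.7, -0.9]
width: 0.511
```

carry_out(
  plan=[
    [0,0,0,0,2],
    [0,0,0,0,2],
    [0,0,0,0,2],
    [0,0,0,0,2],
    [0,0,0,0,2],
    [0,0,1,0,2],
    [0,0,3,0,2],
    [0,0,6,0,2],
    [0,0,9,0,2],
    [0,0,13,0,2],
    [0,0,17,0,2],
    [0,0,21,0,2],
    [0,0,24,0,2],
    [0,0,25,0,2],
    [0,0,25,0,2],
  ],
)

```text
clock: 5.3
position: [0.6335, -0.2709, 0.4521]
ee_rot: [2.133, 2.305, -0.001]
force: [0.3, -0.2, -1.3]
width: 0.313
```

carry_out(
  plan=[
    [-0.5,2,0,0,2],
    [-1.5,5.5,0,0,2],
    [-2.5,9,0,0,2],
    [-3.5,13,0,0,2],
    [-4.5,17,0,0,2],
    [-5.5,20.5,0,0,2],
    [-6.1,22.9,0,0,2],
    [-6.4,23.7,0,0,2],
    [-6.4,23.7,-2,0,2],
    [-6.4,23.7,-5,0,2],
    [-6.4,23.7,-8.5,0,2],
    [-6.4,23.7,-12,0,2],
    [-6.4,23.7,-15,0,2],
    [-6.4,23.7,-17,0,2],
    [-6.4,23.7,-18,0,2],
    [-6.4,23.7,-18,0,2],
  ],
)

```text
clock: 6.9
position: [0.5685, -0.0344, 0.2704]
ee_rot: [-2.134, -2.304, 0.006]
force: [0.4, -0.6, -0.8]
width: 0.309
```

Run:
```python
from h import *
t,_=save('top','t1');s,_=save('side','s1')
a=cv2.resize(t[130:290,100:400],(800,427));b=cv2.resize(s[100:384,120:400],None,fx=2,fy=2)
cv2.imwrite('pics/v4.png',cv2.cvtColor(b,cv2.COLOR_RGB2BGR))
```

```text
(no output)
```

View pics/v4.png

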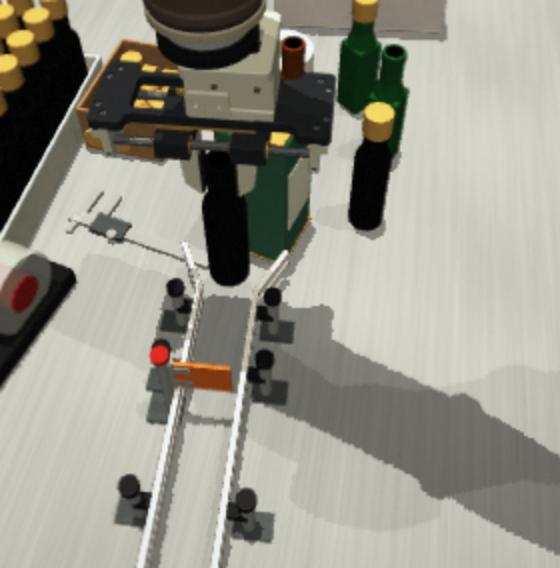

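The bottle hangs upright over the lane mouth and is centred (crop (228,280)), clear of the tin.

carry_out(
  plan=[
    [0.1,0,-2,0,2],
    [0.1,0,-4,0,2],
    [0.1,0,-5.5,0,2],
    [0.1,0,-6.4,0,2],
    [0.1,0,-6.8,0,2],
    [0.1,0,-6.9,0,2],
    [0.1,0,-6.9,0,2],
  ],
)

```text
clock: 7.7
position: [0.5712, -0.0345, 0.2042]
ee_rot: [2.133, 2.304, 0.0]
force: [-0.1, 0.1, -2.0]
width: 0.31
```

carry_out(
  plan=[
    [-0.15,0,-0.2,0,2],
    [-0.2,0.8,-0.3,0,2],
    [-0.3,1.8,-0.3,0,2],
    [-0.4,3,-0.3,0,2],
    [-0.5,4.5,-0.3,0,2],
    [-0.6,6,-0.3,0,2],
    [-0.7,7,-0.3,0,2],
    [-0.75,7.5,-0.3,0,2],
    [-0.75,7.5,-0.3,0,2],
  ],
)

```text
clock: 8.6
position: [0.5636, 0.0415, 0.2012]
ee_rot: [2.131, 2.305, 0.0]
force: [-0.0, 0.1, -1.9]
width: 0.309
```

carry_out(
  plan=[
    [-0.05,0.7,0,0,2],
    [-0.15,2,0,0,2],
    [-0.25,3.3,0,0,2],
    [-0.35,4.6,0,0,2],
    [-0.45,5.9,0,0,2],
    [-0.55,7.2,0,0,2],
    [-0.65,8.5,0,0,2],
    [-0.75,9.8,0,0,2],
    [-0.85,11.2,0,0,2],
    [-0.95,12.6,0,0,2],
    [-1.07,14,0,0,2],
    [-1.17,15.4,0,0,2],
    [-1.28,16.8,0,0,2],
    [-1.39,18.2,0,0,2],
    [-1.5,19.6,0,0,2],
    [-1.6,21,0,0,2],
    [-1.71,22.4,0,0,2],
    [-1.82,23.8,0,0,2],
    [-1.9,24.9,0,0,2],
    [-1.9,24.9,0,0,2],
  ],
)

```text
clock: 10.6
position: [0.5441, 0.2928, 0.2009]
ee_rot: [2.129, 2.309, 0.001]
force: [0.1, -0.3, -1.1]
width: 0.306
```

Run:
```python
from h import *
s,_=save('side','s2')
b=cv2.resize(s[150:384,120:400],None,fx=2,fy=2)
cv2.imwrite('pics/v5.png',cv2.cvtColor(b,cv2.COLOR_RGB2BGR))
```

```text
(no output)
```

View pics/v5.png

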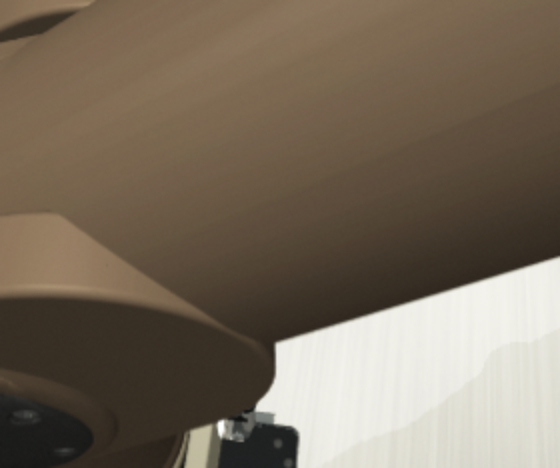

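The arm hides the view here, so I'll release, lift and then look.

carry_out(
  plan=[
    [0,0,-0.1,0,2],
    [0,0,-0.1,0,3.5],
    [0,0,-0.1,0,6],
    [0,0,-0.1,0,6],
    [0,0,-0.1,0,6],
    [0,0,-0.1,0,6],
    [0,0,1,0,6],
    [0,0,3,0,7],
    [0,0,6,0,8],
    [0,0,10,0,9],
    [0,0,14,0,9],
    [0,0,18,0,9],
    [0,0,22,0,9],
    [0.3,-4,24,0,9],
    [0.4,-8,24,0,9],
    [0.4,-12,24,0,9],
    [0.4,-16,24,0,9],
    [0.4,-20,24,0,9],
    [0.4,-24,24,0,9],
    [0.4,-28,24,0,9],
  ],
)

```text
clock: 12.65
position: [0.5479, 0.0093, 0.442]
ee_rot: [2.13, 2.306, 0.001]
force: [0.6, -0.1, 1.0]
width: 0.987
```

```bash
cat > look.py <<'E'
from h import *
import sys
k=sys.argv[1]; O=np.array([.55994,.09095]);Y=np.array([-.07601,.99711]);X=np.array([Y[1],-Y[0]])
for n in('top','side'):
    p,d=save(n,n+k); A=cloud(n,d).reshape(-1,3)
    i=np.c_[(A[:,:2]-O)@X,(A[:,:2]-O)@Y]
    for nm,zl,zh in(('rims',.162,.178),('leaf',.065,.103)):
        m=(abs(i[:,0])<.03)&(i[:,1]>-.02)&(i[:,1]<.33)&(A[:,2]>zl)&(A[:,2]<zh)
        if nm=='leaf':
            c=p.reshape(-1,3).astype(int); m&=(c[:,0]>1.8*c[:,2])&(c[:,0]>1.4*c[:,1])&(c[:,0]>90)
        q=i[m]
        if nm=='leaf' and len(q): print(n,'leaf px',len(q),'y',q[:,1].min().round(3),q[:,1].max().round(3),'x',q[:,0].min().round(3),q[:,0].max().round(3))
        elif len(q):
            q=q[np.argsort(q[:,1])]
            for g in np.split(q,np.where(np.diff(q[:,1])>.008)[0]+1): print(n,'rim',len(g),((g.min(0)+g.max(0))/2).round(4))
    if n=='side': cv2.imwrite(f'pics/v{k}.png',cv2.cvtColor(cv2.resize(p[100:384,120:400],None,fx=2,fy=2),cv2.COLOR_RGB2BGR))
print(arm.observe()['position'],arm.observe()['clock'])
E
python3 look.py A
```

```text
side leaf px 235 y -0.003 0.004 x -0.02 0.03
[0.54757039 0.00398072 0.44275061] 12.75
```

View pics/vA.png

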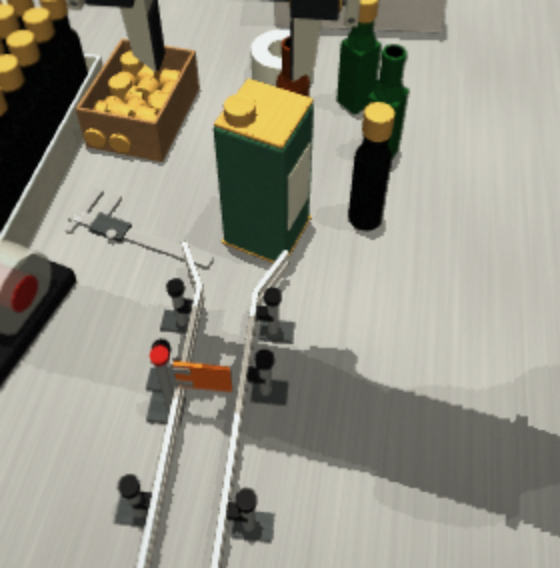

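The gate is shut at crop (200,376), and the tin and the other bottles haven't moved. Black is outside this view, so I'll check it from the top camera later. Amber next.

carry_out(
  plan=[
    [0,-4,0,0,9],
    [0,-8,0,0,9],
    [0,-12,0,0,9],
    [0,-16,0,0,9],
    [0,-20,0,0,9],
    [0,-24,0,0,9],
    [0,-28,0,0,9],
    [0,-30,-2,0,9],
    [0,-30,-5,0,9],
    [0,-30,-8,0,9],
    [0,-30,-12,0,9],
    [0,-30,-15,0,9],
    [0,-30,-18,0,9],
    [0,-30,-21,0,9],
    [0,-30,-23.2,0,9],
    [0,-30,-24.2,0,9],
    [0,-30,-24.2,0,9],
    [0,-30,-24.2,0,9],
    [0,-30,-24.2,0,6],
    [0,-30,-24.2,0,4],
  ],
)

```text
clock: 14.75
position: [0.548, -0.2963, 0.2019]
ee_rot: [2.138, 2.294, 0.002]
force: [-0.9, -1.0, -0.4]
width: 0.858
```

```bash
python3 look.py B
```

```text
top rim 165 [-0.0008  0.1989]
top leaf px 8 y -0.002 -0.0 x -0.017 0.025
side leaf px 240 y -0.002 0.004 x -0.021 0.03
[ 0.54783528 -0.29616844  0.20147734] 14.85
```

carry_out(
  plan=[
    [0,0,-0.1,0,2],
    [0,0,-0.1,0,2],
    [0,0,-0.1,0,2],
    [0,0,-0.1,0,2],
    [0,0,-0.1,0,2],
    [0,0,-0.1,0,2],
    [0,0,-0.1,0,2],
    [0,0,-0.1,0,2],
    [0,0,-0.1,0,2],
    [0,0,1,0,2],
    [0,0,3,0,2],
    [0,0,6,0,2],
    [0,0,9,0,2],
    [0,0,13,0,2],
    [0,0,17,0,2],
    [0,0,21,0,2],
    [0,0,24,0,2],
    [0,0,25,0,2],
    [0,0,25,0,2],
  ],
)

```text
clock: 16.75
position: [0.5479, -0.2966, 0.4529]
ee_rot: [2.137, 2.292, 0.003]
force: [-0.8, -1.6, -2.2]
width: 0.31
```

carry_out(
  plan=[
    [0.1,2,0,0,2],
    [0.4,5.5,0,0,2],
    [0.7,9,0,0,2],
    [1,13,0,0,2],
    [1.3,17,0,0,2],
    [1.6,20.5,0,0,2],
    [1.9,23.5,0,0,2],
    [2.1,25.5,0,0,2],
    [2.15,26.3,0,0,2],
    [2.15,26.3,-2,0,2],
    [2.15,26.3,-5,0,2],
    [2.15,26.3,-8.5,0,2],
    [2.15,26.3,-12,0,2],
    [2.15,26.3,-15,0,2],
    [2.15,26.3,-18,0,2],
    [2.15,26.3,-20.5,0,2],
    [2.15,26.3,-22,0,2],
    [2.15,26.3,-22,0,2],
  ],
)

```text
clock: 18.55
position: [0.5673, -0.0345, 0.2301]
ee_rot: [2.141, 2.293, -0.004]
force: [-0.1, 0.3, -2.2]
width: 0.312
```

carry_out(
  plan=[
    [0.1,0,-1,0,2],
    [0.1,0,-2,0,2],
    [0.1,0,-2.6,0,2],
    [0.1,0,-2.9,0,2],
    [0.1,0,-2.9,0,2],
    [0.1,0.8,-2.9,0,2],
    [0,1.8,-2.9,0,2],
    [-0.1,3,-2.9,0,2],
    [-0.2,4.5,-2.9,0,2],
    [-0.3,6,-2.9,0,2],
    [-0.35,7,-2.9,0,2],
    [-0.35,7.5,-2.9,0,2],
    [-0.35,7.5,-2.9,0,2],
  ],
)

```text
clock: 19.85
position: [0.5638, 0.0415, 0.201]
ee_rot: [2.139, 2.294, -0.005]
force: [-1.1, 0.3, -2.1]
width: 0.312
```

Now through the gate to y = 0.15, at (0.5485, 0.2405).

carry_out(
  plan=[
    [-0.05,0.7,0,0,2],
    [-0.15,2,0,0,2],
    [-0.25,3.3,0,0,2],
    [-0.35,4.6,0,0,2],
    [-0.45,5.9,0,0,2],
    [-0.55,7.2,0,0,2],
    [-0.65,8.5,0,0,2],
    [-0.75,9.8,0,0,2],
    [-0.85,11.2,0,0,2],
    [-0.95,12.6,0,0,2],
    [-1.07,14,0,0,2],
    [-1.17,15.4,0,0,2],
    [-1.28,16.8,0,0,2],
    [-1.39,18.2,0,0,2],
    [-1.48,19.3,0,0,2],
    [-1.53,19.9,0,0,2],
    [-1.53,19.9,0,0,2],
    [-1.53,19.9,0,0,2],
  ],
)

```text
clock: 21.65
position: [0.5486, 0.24, 0.201]
ee_rot: [2.14, 2.294, -0.005]
force: [0.3, 0.5, -0.7]
width: 0.311
```

carry_out(
  plan=[
    [0,0,-0.1,0,2],
    [0,0,-0.1,0,3.5],
    [0,0,-0.1,0,6],
    [0,0,-0.1,0,6],
    [0,0,-0.1,0,6],
    [0,0,-0.1,0,6],
    [0,0,1,0,6],
    [0,0,3,0,7],
    [0,0,6,0,8],
    [0,0,10,0,9],
    [0,0,14,0,9],
    [0,0,18,0,9],
    [0,0,22,0,9],
    [-1,-4,24,0,9],
    [-2,-8,24,0,9],
    [-3,-12,24,0,9],
    [-4,-16,24,0,9],
    [-5,-20,24,0,9],
    [-6,-24,24,0,9],
    [-7,-28,24,0,9],
  ],
)

```text
clock: 23.65
position: [0.4777, -0.0421, 0.4418]
ee_rot: [2.14, 2.293, -0.003]
force: [0.5, 0.6, -0.1]
width: 0.973
```

```bash
python3 look.py C
```

```text
top rim 133 [-0.0008  0.2007]
side rim 380 [0.0004 0.1489]
side leaf px 234 y -0.002 0.004 x -0.021 0.029
[ 0.47676721 -0.04691748  0.4423369 ] 23.75
```

carry_out(
  plan=[
    [-0.7,-4,0,-0.1,9],
    [-1.4,-8,0,-0.2,9],
    [-2.1,-12,0,-0.3,9],
    [-2.8,-16,0,-0.43,9],
    [-3.6,-20,0,-0.43,9],
    [-4.3,-23.5,0,-0.43,9],
    [-4.7,-25.3,0,-0.43,9],
    [-4.7,-25.3,-2,-0.43,9],
    [-4.7,-25.3,-5,-0.43,9],
    [-4.7,-25.3,-8,-0.43,9],
    [-4.7,-25.3,-12,-0.43,9],
    [-4.7,-25.3,-15,-0.43,9],
    [-4.7,-25.3,-18,-0.43,9],
    [-4.7,-25.3,-21,-0.43,9],
    [-4.7,-25.3,-23.2,-0.43,9],
    [-4.7,-25.3,-24.2,-0.43,9],
    [-4.7,-25.3,-24.2,-0.43,9],
    [-4.7,-25.3,-24.2,-0.43,9],
    [-4.7,-25.3,-24.2,-0.43,6],
    [-4.7,-25.3,-24.2,-0.43,4],
  ],
)

```text
clock: 25.75
position: [0.4303, -0.3002, 0.2013]
ee_rot: [2.587, 1.772, -0.002]
force: [0.0, -0.3, 0.6]
width: 0.853
```

carry_out(
  plan=[
    [0,0,-0.1,0,2],
    [0,0,-0.1,0,2],
    [0,0,-0.1,0,2],
    [0,0,-0.1,0,2],
    [0,0,-0.1,0,2],
    [0,0,-0.1,0,2],
    [0,0,-0.1,0,2],
    [0,0,-0.1,0,2],
    [0,0,-0.1,0,2],
    [0,0,1,0,2],
    [0,0,3,0,2],
    [0,0,6,0,2],
    [0,0,9,0,2],
    [0,0,13,0,2],
    [0,0,17,0,2],
    [0,0,21,0,2],
    [0,0,24,0,2],
    [0,0,25,0,2],
    [0,0,25,0,2],
  ],
)

```text
clock: 27.65
position: [0.4303, -0.3005, 0.4522]
ee_rot: [2.586, 1.771, -0.0]
force: [-0.7, 0.1, -2.8]
width: 0.308
```

carry_out(
  plan=[
    [1,2,0,0.05,2],
    [2.5,5,0,0.1,2],
    [4.3,8.3,0,0.16,2],
    [6.1,11.7,0,0.22,2],
    [7.9,15.1,0,0.28,2],
    [9.7,18.5,0,0.34,2],
    [11.4,22,0,0.4,2],
    [12.9,24.8,0,0.44,2],
    [13.7,26.3,0,0.44,2],
    [13.9,26.7,0,0.44,2],
    [13.9,26.7,-2,0.44,2],
    [13.9,26.7,-5,0.44,2],
    [13.9,26.7,-8.5,0.44,2],
    [13.9,26.7,-12,0.44,2],
    [13.9,26.7,-15,0.44,2],
    [13.9,26.7,-17.2,0.44,2],
    [13.9,26.7,-18,0.44,2],
    [13.9,26.7,-18,0.44,2],
  ],
)

```text
clock: 29.45
position: [0.5685, -0.035, 0.2718]
ee_rot: [2.141, 2.29, -0.0]
force: [-0.5, -0.0, -1.7]
width: 0.317
```

```bash
python3 look.py D
python3 - <<'E'
from h import *
c=arm.observe()['position'][:2]; print(c)
A=cloud('side',np.load('pics/sideD.npz')['d']).reshape(-1,3)
m=(np.hypot(*(A[:,:2]-c).T)<.035)&(A[:,2]>.08)&(A[:,2]<.172)
b=A[m][:,:2]
r=[(np.mean(np.minimum(abs(abs((b-c)@[np.cos(t),np.sin(t)])-.02),abs(abs((b-c)@[-np.sin(t),np.cos(t)])-.02))),t) for t in np.linspace(-.78,.78,79)]
print(len(b),min(r))
# front face: slope of points' y(x)
f=b[(b[:,1]-c[1])>.012]; print(len(f),np.polyfit(f[:,0]-c[0],f[:,1]-c[1],1))
E
```

```text
top rim 151 [-0.0017  0.148 ]
top rim 165 [-0.0009  0.1989]
side rim 379 [0.0004 0.1493]
side leaf px 229 y -0.002 0.003 x -0.02 0.03
[ 0.56962073 -0.03462057  0.27334422] 29.55
[ 0.56962073 -0.03462057]
635 (np.float64(0.0006209547053136317), np.float64(0.09999999999999998))
567 [0.11063745 0.01982469]
```

View pics/vD.png

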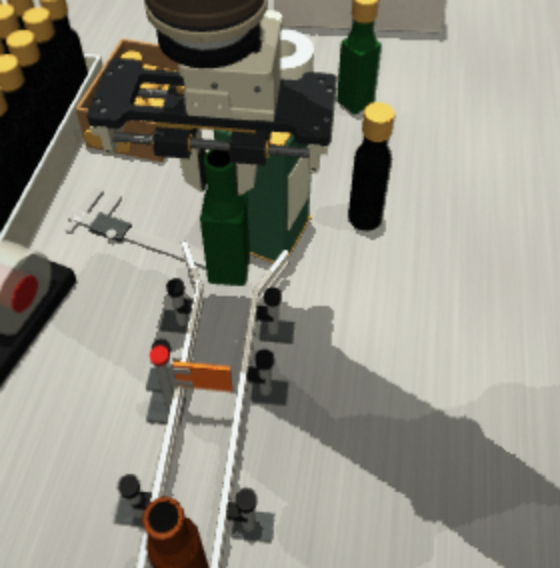

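Green hangs square over the mouth (crop (228,280)) with its yaw about 0.03 too far. The gate is shut, and amber stands in the lane beyond it. I'll lower it with a small yaw trim.

carry_out(
  plan=[
    [0,0,-1.5,-0.03,2],
    [0,0,-3.5,-0.03,2],
    [0,0,-5,-0.03,2],
    [0,0,-6.2,-0.03,2],
    [0,0,-6.8,-0.03,2],
    [0,0,-7.1,-0.03,2],
    [0,0,-7.1,-0.03,2],
  ],
)

```text
clock: 30.25
position: [0.5697, -0.0347, 0.2023]
ee_rot: [2.172, 2.257, 0.003]
force: [-0.2, -1.2, -1.8]
width: 0.312
```

carry_out(
  plan=[
    [0,0.4,-0.1,0,2],
    [-0.1,1,-0.1,0,2],
    [-0.2,2,-0.1,0,2],
    [-0.3,3,-0.1,0,2],
    [-0.4,4.5,-0.1,0,2],
    [-0.5,6,-0.1,0,2],
    [-0.55,7,-0.1,0,2],
    [-0.6,7.5,-0.1,0,2],
    [-0.6,7.5,-0.1,0,2],
  ],
)

```text
clock: 31.15
position: [0.5637, 0.0413, 0.2012]
ee_rot: [2.171, 2.259, 0.003]
force: [0.1, 0.2, -2.1]
width: 0.31
```

carry_out(
  plan=[
    [-0.05,0.7,0,0,2],
    [-0.15,2,0,0,2],
    [-0.25,3.3,0,0,2],
    [-0.35,4.6,0,0,2],
    [-0.45,5.9,0,0,2],
    [-0.55,7.2,0,0,2],
    [-0.65,8.5,0,0,2],
    [-0.75,9.8,0,0,2],
    [-0.85,11.2,0,0,2],
    [-0.95,12.6,0,0,2],
    [-1.05,13.7,0,0,2],
    [-1.12,14.6,0,0,2],
    [-1.15,15,0,0,2],
    [-1.15,15,0,0,2],
    [-1.15,15,0,0,2],
  ],
)

```text
clock: 32.65
position: [0.5523, 0.1907, 0.2013]
ee_rot: [2.171, 2.258, 0.003]
force: [0.1, -1.1, -2.0]
width: 0.312
```

carry_out(
  plan=[
    [0,0,-0.1,0,2],
    [0,0,-0.1,0,3.5],
    [0,0,-0.1,0,6],
    [0,0,-0.1,0,6],
    [0,0,-0.1,0,6],
    [0,0,-0.1,0,6],
    [0,0,1,0,6],
    [0,0,3,0,7],
    [0,0,6,0,8],
    [0,0,10,0,9],
    [0,0,14,0,9],
    [0,0,18,0,9],
    [0,0,22,0,9],
    [-2,-4,24,0,9],
    [-4,-8,24,0,9],
    [-6,-12,24,0,9],
    [-8,-16,24,0,9],
    [-10,-20,24,0,9],
    [-12,-24,24,0,9],
    [-12,-28,24,0,9],
  ],
)

```text
clock: 34.65
position: [0.4301, -0.0924, 0.4413]
ee_rot: [2.175, 2.26, 0.009]
force: [0.8, 0.3, 1.8]
width: 0.981
```

```bash
python3 look.py E
```

```text
top rim 153 [-0.0003  0.0959]
top rim 147 [-0.0018  0.1472]
top rim 161 [-0.0007  0.1989]
top leaf px 4 y -0.002 -0.0 x -0.0 0.009
side rim 309 [0.0021 0.097 ]
side rim 382 [0.0002 0.149 ]
side leaf px 226 y -0.003 0.003 x -0.021 0.029
[ 0.43112926 -0.09568628  0.44187763] 34.75
```

View pics/vE.png

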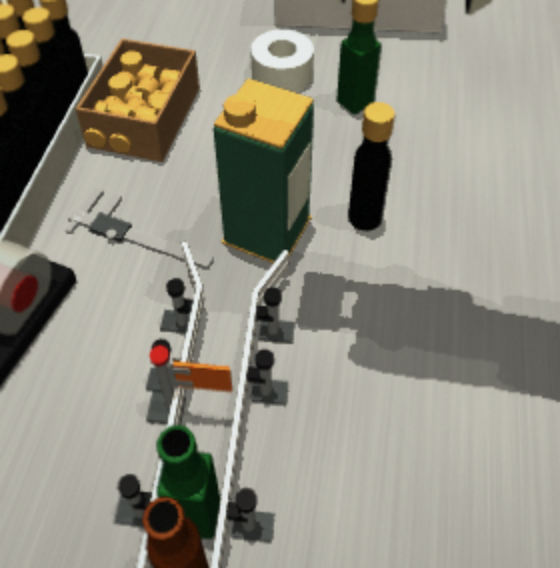

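The gate is shut at crop (200,376), with green and amber standing behind it at (178,440) and (165,518). The top camera finds black too. The bystanders haven't moved, so I'm handing in.

```bash
python3 -c "
from cell import arm
print(arm.sign_off())"
```

```text
the job is handed in; nothing more can be done
None
```

I fed the black, amber and green bottles one at a time. Each was held by its neck, carried over the tin, set down in the lane mouth and slid upright through the gate, to about 200, 150 and 100 mm past it. The job was handed in at about 35 s of the 72 s allowed.

- **Bottles:** the last top-camera reading puts all three upright and within 2 mm of mid-lane, at 199 mm (black), 147 mm (amber) and 96 mm (green). The side camera agrees within 3 mm for amber and green. Black is outside its view, so only the top camera confirms it.
- **Gate:** it measured shut after each bottle (leaf within ±4 mm of the gate line). The arm blocked the one view I took during a push, so I only saw it before and after each feed, never open.
- **Bystanders:** in the last picture the capped bottles, tin, label roll and calliper look unmoved. I judged that by eye and did not re-measure them.
- **Other checks:** the arm was clear of everything at hand-in, and no check failed. The green bottle hung about 0.03 rad off line with the lane, and I corrected that before lowering it.

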